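# Shut the food box and snap both lid levers over

### The arm

A 6-joint arm with a two-finger parallel gripper is mounted at the origin on the work surface. World frame = base frame: x ahead of the robot, y to its left, z up, the work surface at z = 0. Lengths are in m, angles in rad, forces in N, time in s.
With the tool pointing down it reaches from about 0.25 to 0.725 m from the base axis. Payload 4 kg.
Tool frame: the origin (TCP) lies on the centre line of the jaws, within the pads' length; the fingertips stand 17 mm ahead of it and the grasp point (between the pads) lies 2 mm behind it; z points along the fingers, y is the line along which they close (so a half turn about z gives the same grasp; the last joint's range is limited). The gripper opens to 85 mm and grips with 20 to 120 N. Pads are 22 mm wide; open, the fingers measure 114 mm over their backs; the gripper's body (76 mm by 85 mm) begins 54 mm behind the grasp point. The pads swing forward as they close: fully open they stand 13 mm farther back than shut.
Start: joints at [-1.298, 0.241, 0.005, 1.335, 0, 1.571], TCP at [0.135, -0.482, 0.248] pointing down, gripper open.
Joint ranges: [-2.72, 2.72], [-1.05, 1.87], [-1.09, 1.28], [-1.99, 2.15], [-1.42, 1.44], [-3.14, 3.14]. Speed limits (rad/s): [2.79, 2.79, 3.14, 3.14, 3.14, 3.14].

### API

Orientations are given as a unit quaternion [x, y, z, w].
In Python, from workcell import get_obs, imaging, order gives the robot as it stands.
- The arm moves only by the tool apply_moves, never from a script. Its argument "targets" is a list that holds one entry, the list of rows, each a list of 5 numbers: the shift along the world's x, y, z in units of 40 mm (1.0 is 40 mm), then the turn about the world's z in degrees, then the gripper command: -1 is shut, 1 is fully open, values between are in proportion. In form: [[[dx, dy, dz, turn, fingers], ...]]. A call has 1 to 8 rows; each row shifts and turns the commanded pose from where the row before left it; what a row does not reach is not made up. A row lasts 1/12 s, in which the tool goes at most 41.7 mm and 7.16 degrees, less where a joint would pass 70% of its speed; a pose out of reach is approached as far as the arm can. A call is refused whole if a number of a shift passes 1 or a number of a turn 7.16, either way. A call with a gripper value outside its range is refused whole. The fingers move at their own pace and stop on an object; the grip force is fixed at half the most. Time passes only in rows, so rows that do not move let the fingers close. It gives the time, the measured TCP pose, the force, the opening and the grip force at its end, in the units of the state.
- get_obs(): the state, without advancing time (a new reading comes with each control period).
- imaging.camera(name): name is "scene" or "top" or "wrist"; returns (picture, depth): 420x560x3 uint8, blue, green, red; 420x560 float32, m along the optical axis (not along the pixel's ray), 0 where there is no reading.
- imaging.get_calibration(name): a dict with "camera_matrix" (3x3 intrinsics, pixels), "eye" and "rotation" of the camera in the world; the wrist camera has in their place "hand_eye" (4x4, takes a point from camera to tool coordinates, whose origin is the TCP and whose axes are the flange's). Camera axes: x right, y down, z forward; pixel columns grow to the right and rows downward; lengths in m; the calibration is good to about 2 mm. A picture is of the moment at which its call begins: read the wrist's pose just before it. get_calibration takes no time and is no camera call.
- order.job_done(): hands the job in; it is judged then, once.
The state is a dict: "clock": time; "joint_pos": joint angles; "joint_vel": joint speeds; "tau": joint torques, N m; "eef_pos": TCP position; "tool_rot": TCP orientation; "ft_force": force on the tool from outside, world axes, zero at the start; "ft_torque": the same for the moment, N m; "grip_width": finger opening in m; "grasp_force": force on a finger pad.
Only numpy, scipy, OpenCV 4.12 (cv2) and the standard library are available. Lean on these libraries where they do the work, as an engineer would, in place of code of your own. Each camera call takes 0.05 s, during which the arm holds its last target. There are 200 camera calls.

### The job

Shut the lid of the open food box by pushing it down with the fingertips until it is fully closed, then push both of the released levers on the same box up and over until each snaps down over the lid. Only push: do not pick up, shove away or tip the box, and leave the other food box, the mug, the jar and the shaker as they are. Do not flip a lever over before the lid is shut.

Things in the scene. Friction and masses are not known exactly. Their poses are not given: they have to be found in the camera images.
- open_box: The food box to close: aluminium box, 160 (x) x 200 (y) mm, walls 110 mm high, lid top at 122 mm when shut, loose, about 2 kg. Origin: centre of the underside; z up, x from the lever side to the lid's hinge side (away from the robot, within 0.36 rad), y left. Fixed ears hold the levers on its -x wall: to 138 mm high, 22 mm out.
- open_box_lid (a joint): Opening angle (rad) of the white plastic lid: 0 = shut; starts at 0.75 to 1.25, at most 1.4. Axis along the box's y through (0.080, 0, 0.110) in its frame. The lid reaches 158 mm from the axis, is 204 mm wide and 12 mm thick; its outer face lies 12 mm from the plane through the axis. The stiff hinge holds it where it is left; 1 to 3 N near the free edge moves it.
- open_box_lid_edge (a point): Middle of the lid's free edge, on its outer (upper) face.
- open_box_left (a joint): Left lever of the open box, rad; hinged at (-0.092, 0.055, 0.128) in the box's frame, axis along its y. 0 = released, leaning 50 deg from upright towards the box's -x; 0.87 = upright; 2.18 = locked, lying over the lid 15 deg above level. A spring drives it away from 1.0 rad to either end (0.12 N m at the ends, 2 to 3 N at its paddle): past 1.0 it snaps over, short of it it springs back.
- open_box_right (a joint): Right lever of the open box, rad; hinged at (-0.092, -0.055, 0.128) in the box's frame, axis along its y. 0 = released, leaning 50 deg from upright towards the box's -x; 0.87 = upright; 2.18 = locked, lying over the lid 15 deg above level. A spring drives it away from 1.0 rad to either end (0.12 N m at the ends, 2 to 3 N at its paddle): past 1.0 it snaps over, short of it it springs back.
- open_box_left_tip (a point): End of the open box's left lever, mid-width, 78 mm from its hinge. A flat steel bar 14 mm wide, 6 mm thick; its last 30 mm is a paddle 26 mm wide, 7 mm thick.
- open_box_right_tip (a point): End of the open box's right lever, which has the same shape and size as the left one.
- shut_box: The other, identical food box, shut with both levers locked, to be left alone. Same size, origin and axes as the open box.
- shut_box_lid (a joint): Opening angle (rad) of the other box's lid; 0 = shut, stays so.
- shut_box_left (a joint): Angle (rad) of the other box's left lever, built like the open box's; 2.18 = locked, as it starts and stays.
- shut_box_right (a joint): Angle (rad) of the other box's right lever, built like the open box's; 2.18 = locked, as it starts and stays.
- mug: White ceramic mug, 76 mm across, 92 mm high, loose, to be left alone. Origin: centre of the underside.
- jar: Closed amber glass jar, 60 mm across, 110 mm high, loose, to be left alone. Origin: centre of the underside.
- shaker: White ceramic shaker with a steel cap, 40 mm across, 85 mm high, loose, to be left alone. Origin: centre of the underside.

How it is judged:
By the outcome, as a careful person would: the job done as asked, in the order asked, and still so for the second after the job is handed in, with the robot touching nothing.
It also fails if it takes over 48 s, if anything falls off the work surface, if the arm or the gripper's body presses on something with over 40 N, if the wrist force passes 120 N, or if a joint passes its speed limit or range.

## Working session

There is one attempt and no reset: what is moved stays moved. The work goes in short steps, Python scripts to look and compute and a tool call to move; the robot and the scene stay as the last step left them, time stands still between calls to the robot, and variables do not carry over. Pictures are saved under pics/ and viewed, at most 10 in all, crops included, and the job is handed in when it is done.

Besides the shell and the picture viewer there is one more tool, called after "Request:" in YAML: its name, and indented under it one key for each argument. apply_moves: Moves the arm, as the interface text tells. Its arguments: {"type":"object","properties":{"targets":{"type":"array","items":{"type":"array","items":{"type":"array","items":{"type":"number"}}}}},"required":["targets"]}

```bash
mkdir -p pics; python3 - <<'E'
from workcell import get_obs, imaging
import cv2,numpy as np
o=get_obs();print(o['clock'],o['eef_pos'],o['tool_rot'],o['grip_width'])
for n in('scene','top'):
    p,d=imaging.camera(n);cv2.imwrite(f'pics/{n}0.png',p);np.save(f'{n}0.npy',d)
    c=imaging.get_calibration(n);print(n,{k:np.round(v,3).tolist() for k,v in c.items()})
E
```

```text
0.0 [ 0.13456539 -0.48093869  0.2473888 ] [ 9.90710929e-01  1.35980650e-01 -1.20290966e-04 -1.05073208e-03] 0.08549027824661257
scene {'camera_matrix': [[447.724, 0.0, 283.686], [0.0, 447.724, 204.374], [0.0, 0.0, 1.0]], 'eye': [1.296, -0.226, 0.945], 'rotation': [0.74, 0.559, -0.218, -0.304]}
top {'camera_matrix': [[391.932, 0.0, 279.193], [0.0, 391.932, 209.327], [0.0, 0.0, 1.0]], 'eye': [0.399, 0.004, 1.289], 'rotation': [-0.7, 0.712, -0.04, 0.04]}
```

View pics/scene0.png

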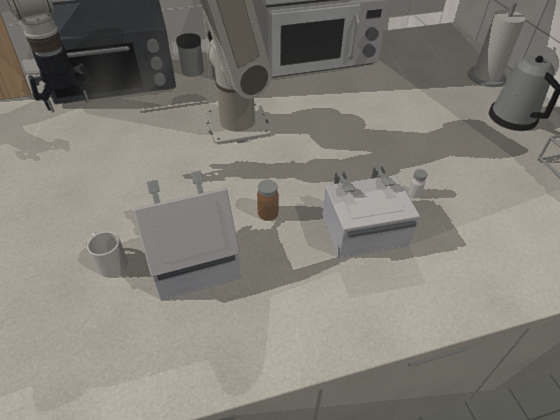

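View pics/top0.png

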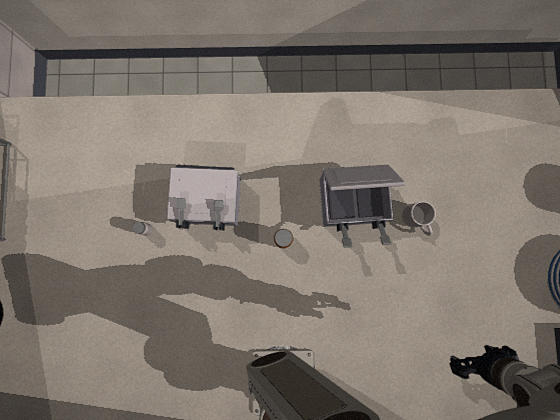

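The scene picture shows the open box on the left (lid near (190,235)) with the mug beside it at (107,255). In the top picture the open box is at (358,200), its lever tips are near (347,243) and (384,240), the mug is at (423,214) and the jar at (284,238). I'll enlarge that area.

```bash
cat > h.py <<'E'
from workcell import get_obs, imaging
import cv2,numpy as np
from scipy.spatial.transform import Rotation as R
def cloud(n,d):
    c=imaging.get_calibration(n);K=np.array(c['camera_matrix']);r=np.array(c['rotation'])
    r=R.from_quat(r).as_matrix() if r.size==4 else r
    v,u=np.mgrid[:d.shape[0],:d.shape[1]]
    P=np.stack([(u-K[0,2])*d/K[0,0],(v-K[1,2])*d/K[1,1],d],-1)
    return P@r.T+np.array(c['eye'])
E
python3 - <<'E'
from h import *
im=cv2.imread('pics/top0.png');cv2.imwrite('pics/top_c.png',cv2.resize(im[155:265,310:450],None,fx=5,fy=5,interpolation=cv2.INTER_CUBIC))
P=cloud('top',np.load('top0.npy'));np.set_printoptions(precision=3,suppress=True)
for u,v in[(347,243),(384,240),(350,270),(423,214),(284,238),(140,228)]:print(u,v,P[v,u])
m=np.zeros(P.shape[:2],bool);m[155:265,310:415]=1
# box rim points
q=P[m&(abs(P[...,2]-.11)<.006)];print(len(q),q.min(0),q.max(0))
# lid plane
l=P[m&(P[...,2]>.15)];print(len(l),l.min(0),l.max(0))
c=l.mean(0);print(c,np.linalg.svd(l-c,full_matrices=False)[1:])
s=l[l[:,2]>l[:,2].max()-.012];print('edge',s[s[:,1].argmin()],s[s[:,1].argmax()])
E
```

```text
347 243 [ 0.426 -0.187  0.176]
384 240 [ 0.433 -0.293  0.174]
350 270 [ 0.342 -0.224 -0.001]
423 214 [ 0.521 -0.472 -0.   ]
284 238 [ 0.445 -0.01   0.108]
140 228 [0.484 0.432 0.087]
279 [ 0.467 -0.339  0.104] [ 0.665 -0.132  0.116]
1615 [ 0.399 -0.336  0.15 ] [0.646 0.004 1.289]
[ 0.574 -0.227  0.237] (array([7.547, 2.46 , 2.262]), array([[ 0.162, -0.225, -0.961],
       [ 0.978,  0.163,  0.127],
       [-0.128,  0.961, -0.246]]))
edge [0.399 0.004 1.289] [0.399 0.004 1.289]
```

View pics/top_c.png

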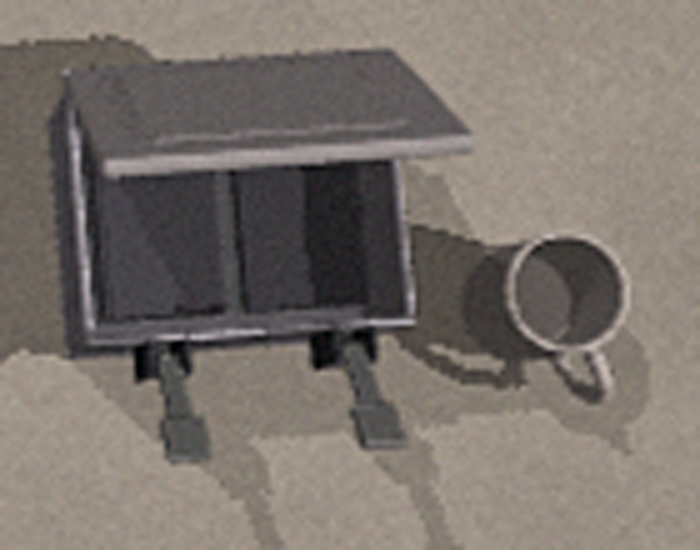

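The enlarged crop shows the levers released, with paddle ends near crop pixels (187,462) and (385,447). The lid's free edge runs from (105,175) to (470,148), and the front rim from (85,338) to (412,325). Next I fit the box pose from the depth points.

```bash
python3 - <<'E'
from h import *
np.set_printoptions(precision=3,suppress=True)
d=np.load('top0.npy');P=cloud('top',d);P[d<=0]=np.nan
m=np.zeros(P.shape[:2],bool);m[155:265,310:412]=1
z=P[...,2]
rim=P[m&(abs(z-.11)<.005)];rim=rim[rim[:,0]<.64]
# fit: lid outer face + rim
l=P[m&(z>.18)&(P[...,0]>.53)&(z<.4)]
for _ in range(4):
    c=l.mean(0);w,s,vt=np.linalg.svd(l-c,full_matrices=False);n=vt[2]*np.sign(vt[2][2]);r=(l-c)@n;l=l[abs(r)<max(.004,1*r.std())]
print('lid',len(l),c,n,r.std(),'angle',np.arccos(n[2]),'yaw',np.arctan2(-n[1],-n[0]), l.min(0),l.max(0))
f=rim[(rim[:,0]<.52)]
print('front rim',len(f)); print(f[np.argsort(f[:,1])][::8])
for nm,(u0,u1,v0,v1) in dict(L=(338,356,228,252),Rr=(375,395,225,250)).items():
    q=P[v0:v1,u0:u1].reshape(-1,3);q=q[(q[:,2]>.12)&(q[:,2]<.25)]
    print(nm,len(q),q[np.argsort(q[:,0])][[0,1,2,3,4,5,6,7,8,-8,-4,-1]])
# mug, jar
for nm,(u0,u1,v0,v1) in dict(mug=(405,445,195,240),jar=(270,300,225,252)).items():
    q=P[v0:v1,u0:u1].reshape(-1,3);q=q[(q[:,2]>.08)&(q[:,2]<.13)&((nm!='mug')|(q[:,1]<-.35))];print(nm,q.min(0),q.max(0))
# scene cloud: lid points
E
```

```text
lid 921 [ 0.598 -0.232  0.223] [0.84  0.044 0.541] 0.0013996061419548587 angle 0.9988011355113314 yaw -3.0886843517233684 [ 0.571 -0.336  0.18 ] [ 0.627 -0.132  0.256]
front rim 143
[[ 0.519 -0.339  0.105]
 [ 0.519 -0.335  0.108]
 [ 0.497 -0.324  0.111]
 [ 0.498 -0.306  0.111]
 [ 0.486 -0.296  0.112]
 [ 0.492 -0.283  0.107]
 [ 0.496 -0.277  0.108]
 [ 0.493 -0.264  0.109]
 [ 0.493 -0.246  0.11 ]
 [ 0.49  -0.231  0.111]
 [ 0.49  -0.218  0.113]
 [ 0.49  -0.204  0.111]
 [ 0.491 -0.189  0.108]
 [ 0.467 -0.173  0.108]
 [ 0.488 -0.167  0.11 ]
 [ 0.485 -0.149  0.108]
 [ 0.492 -0.144  0.108]
 [ 0.504 -0.141  0.109]]
L 149 [[ 0.415 -0.184  0.176]
 [ 0.415 -0.187  0.172]
 [ 0.415 -0.181  0.177]
 [ 0.415 -0.178  0.176]
 [ 0.417 -0.2    0.18 ]
 [ 0.417 -0.197  0.18 ]
 [ 0.417 -0.195  0.18 ]
 [ 0.417 -0.192  0.18 ]
 [ 0.417 -0.183  0.181]
 [ 0.471 -0.195  0.136]
 [ 0.471 -0.175  0.138]
 [ 0.472 -0.173  0.13 ]]
Rr 160 [[ 0.421 -0.305  0.18 ]
 [ 0.421 -0.309  0.176]
 [ 0.421 -0.296  0.18 ]
 [ 0.421 -0.3    0.175]
 [ 0.421 -0.294  0.179]
 [ 0.421 -0.304  0.171]
 [ 0.421 -0.292  0.174]
 [ 0.421 -0.289  0.175]
 [ 0.421 -0.286  0.177]
 [ 0.478 -0.299  0.136]
 [ 0.478 -0.303  0.133]
 [ 0.479 -0.282  0.121]]
mug [ 0.464 -0.477  0.08 ] [ 0.553 -0.4    0.097]
jar [ 0.419 -0.035  0.08 ] [0.474 0.021 0.116]
```

Request:
apply_moves:
  targets:
    - [[0,0,1,-6.2,-1],[0,0,1,-6.3,-1],[0.8,0.4,0,0,-1],[0.8,0.4,0,0,-1],[0.8,0.4,0,0,-1],[0.8,0.4,0,0,-1],[0.8,0.4,0,0,-1],[0.8,0.4,0,0,-1]]

```text
clock: 0.77
eef_pos: [0.3279, -0.3844, 0.3279]
tool_rot: [1.0, 0.027, -0.0, -0.0]
ft_force: [0.2, -0.5, 0.3]
grip_width: 0.0003
grasp_force: 0.0
```

Request:
apply_moves:
  targets:
    - [[0.85,0.4,0,0,-1],[0.85,0.4,0,0,-1],[0.85,0.4,0,0,-1],[0.85,0.4,0,0,-1],[0.85,0.4,0,0,-1],[0.85,0.4,0,0,-1],[0.85,0.4,0,0,-1],[0.85,0.4,0,0,-1]]

```text
clock: 1.43
eef_pos: [0.6, -0.2563, 0.3276]
tool_rot: [1.0, 0.027, -0.001, -0.0]
ft_force: [0.6, -0.9, -0.8]
grip_width: -0.0001
grasp_force: 0.0
```

Request:
apply_moves:
  targets:
    - [[0.5,0.3,0,0,-1],[0.3,0.2,0,0,-1],[0,0,0,0,-1]]

```text
clock: 1.68
eef_pos: [0.6331, -0.2348, 0.3257]
tool_rot: [1.0, 0.029, -0.001, -0.001]
ft_force: [-0.6, -0.6, 0.5]
grip_width: 0.0003
grasp_force: 0.0
```

Request:
apply_moves:
  targets:
    - [[0,0,-0.6,0,-1],[0,0,-0.6,0,-1],[0,0,-0.5,0,-1],[-0.4,0,0,0,-1],[-0.4,0,0,0,-1],[0,0,0,0,-1]]

```text
clock: 2.18
eef_pos: [0.5951, -0.2382, 0.2598]
tool_rot: [1.0, 0.026, -0.002, -0.0]
ft_force: [-0.1, -0.7, 1.0]
grip_width: -0.0003
grasp_force: 0.0
```

Request:
apply_moves:
  targets:
    - [[-0.2,0,-0.16,0,-1],[-0.2,0,-0.16,0,-1],[-0.2,0,-0.16,0,-1],[-0.2,0,-0.16,0,-1],[0,0,0,0,-1]]

```text
clock: 2.6
eef_pos: [0.565, -0.2381, 0.2343]
tool_rot: [1.0, 0.027, -0.001, -0.0]
ft_force: [-0.4, -0.7, 0.5]
grip_width: 0.0004
grasp_force: 0.0
```

Request:
apply_moves:
  targets:
    - [[-0.15,0,-0.17,0,-1],[-0.15,0,-0.17,0,-1],[-0.15,0,-0.17,0,-1],[-0.15,0,-0.17,0,-1],[0,0,0,0,-1]]

```text
clock: 3.02
eef_pos: [0.5418, -0.2378, 0.2069]
tool_rot: [1.0, 0.027, -0.001, -0.0]
ft_force: [-0.7, -0.2, -0.5]
grip_width: 0.0002
grasp_force: 0.0
```

```bash
python3 - <<'E'
from h import *
p,d=imaging.camera('scene');cv2.imwrite('pics/s1.png',cv2.resize(p[130:330,60:320],None,fx=3,fy=3,interpolation=cv2.INTER_CUBIC));print(get_obs()['ft_force'])
E
```

```text
[ 0.19007982  0.20193055 -0.67064264]
```

View pics/s1.png

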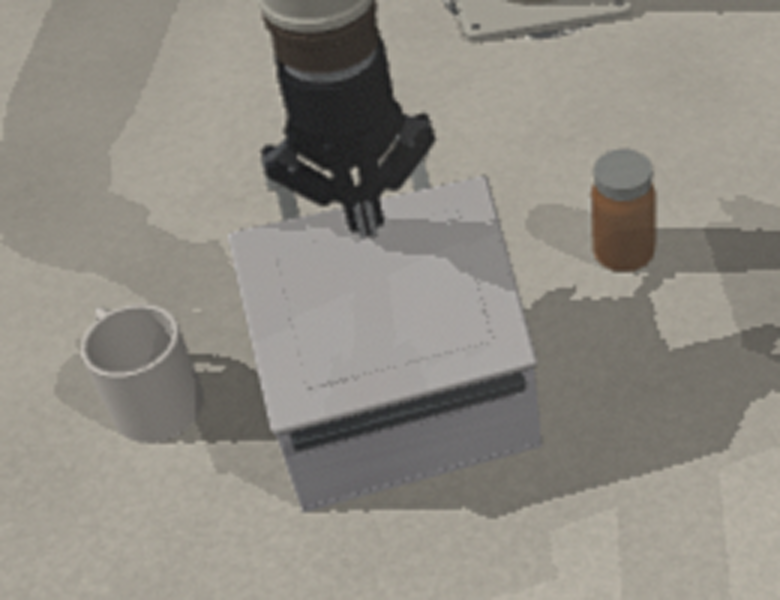

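The lid is coming down, and the fingertips are on it near the middle of the free edge at crop (368,230).

Request:
apply_moves:
  targets:
    - [[-0.1,0,-0.2,0,-1],[-0.1,0,-0.2,0,-1],[-0.1,0,-0.2,0,-1],[-0.1,0,-0.2,0,-1],[0,0,0,0,-1]]

```text
clock: 3.48
eef_pos: [0.5259, -0.2373, 0.1744]
tool_rot: [1.0, 0.027, -0.001, -0.001]
ft_force: [-0.0, 0.1, -0.4]
grip_width: -0.0002
grasp_force: 0.0
```

Request:
apply_moves:
  targets:
    - [[-0.05,0,-0.2,0,-1],[-0.05,0,-0.2,0,-1],[-0.05,0,-0.2,0,-1],[-0.05,0,-0.2,0,-1],[0,0,0,0,-1]]

```text
clock: 3.9
eef_pos: [0.5171, -0.2369, 0.1412]
tool_rot: [1.0, 0.027, -0.002, -0.001]
ft_force: [0.5, -0.4, -0.1]
grip_width: 0.0003
grasp_force: 0.0
```

Request:
apply_moves:
  targets:
    - [[0,0,-0.05,0,-1],[0,0,-0.05,0,-1],[0,0,0,0,-1]]

```text
clock: 4.15
eef_pos: [0.5187, -0.2375, 0.1393]
tool_rot: [1.0, 0.027, -0.0, -0.0]
ft_force: [-0.7, -0.2, 0.0]
grip_width: 0.0
grasp_force: 0.0
```

Request:
apply_moves:
  targets:
    - [[0,0,-0.05,0,-1],[0,0,0,0,-1]]

```text
clock: 4.32
eef_pos: [0.519, -0.2376, 0.139]
tool_rot: [1.0, 0.027, 0.001, 0.0]
ft_force: [-2.6, 1.4, 6.8]
grip_width: -0.0001
grasp_force: 3.4
```

Request:
apply_moves:
  targets:
    - [[0,0,-0.05,0,-1],[0,0,0,0,-1]]

```text
clock: 4.48
eef_pos: [0.519, -0.2376, 0.1389]
tool_rot: [1.0, 0.027, 0.001, 0.001]
ft_force: [-5.8, 2.3, 15.5]
grip_width: -0.0001
grasp_force: 7.9
```

Request:
apply_moves:
  targets:
    - [[0,0,0.6,0,-1],[0,0,1,0,-1],[0,0,1,0,-1],[-1,0,0,0,-1],[-1,0,0,0,-1],[-1,0,0,0,-1],[-1,0,0,0,-1],[-1,0,0,0,-1]]

```text
clock: 5.15
eef_pos: [0.3172, -0.2372, 0.2397]
tool_rot: [1.0, 0.028, 0.0, 0.0]
ft_force: [0.0, -1.3, 0.9]
grip_width: 0.0001
grasp_force: 0.0
```

```bash
python3 - <<'E'
from h import *
np.set_printoptions(precision=3,suppress=True)
p,d=imaging.camera('top');P=cloud('top',d);P[d<=0]=np.nan
cv2.imwrite('pics/t2.png',cv2.resize(p[155:265,310:450],None,fx=5,fy=5,interpolation=cv2.INTER_CUBIC))
m=np.zeros(P.shape[:2],bool);m[155:225,310:412]=1
l=P[m&(P[...,2]>.115)&(P[...,2]<.13)];c=l.mean(0);n=np.linalg.svd(l-c,full_matrices=False)[2][2];print('lid',len(l),c,n,l.min(0),l.max(0))
xy=l[:,:2].astype(np.float32);print(cv2.minAreaRect(xy))
for nm,(u0,u1) in dict(L=(338,358),Rr=(375,397)).items():
    q=P[225:253,u0:u1].reshape(-1,3);q=q[(q[:,2]>.16)&(q[:,2]<.25)];print(nm,len(q),np.sort(q[:,0])[:4],q.mean(0))
print(get_obs()['eef_pos'])
E
```

```text
lid 3560 [ 0.57  -0.235  0.122] [0.001 0.    1.   ] [ 0.481 -0.341  0.115] [ 0.656 -0.131  0.13 ]
((0.5654749870300293, -0.23634079098701477), (0.17399443686008453, 0.20506447553634644), 2.6428604125976562)
L 89 [0.415 0.415 0.415 0.415] [ 0.428 -0.188  0.172]
Rr 88 [0.421 0.421 0.421 0.421] [ 0.433 -0.298  0.172]
[ 0.309 -0.235  0.239]
```

View pics/t2.png

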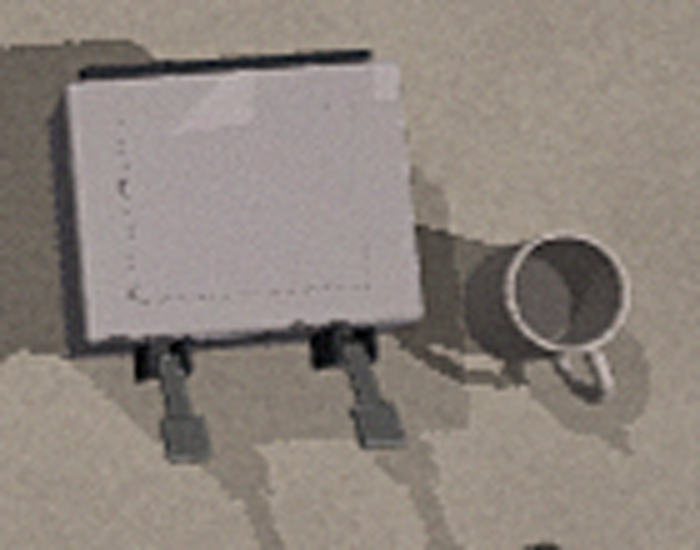

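The lid is shut and level at z 0.122, the box has not moved, and both levers are still released (paddle ends at crop (187,462) and (380,447)). Right lever first.

Request:
apply_moves:
  targets:
    - [[0,-0.8,-0.4,0,-1],[0,-0.8,-0.5,0,-1],[0,0,-0.85,0,-1],[0.7,0.0,0,0,-1],[0.7,0.0,0,0,-1],[0.5,0,0,0,-1],[0,0,0,0,-1]]

```text
clock: 5.78
eef_pos: [0.3984, -0.302, 0.1695]
tool_rot: [1.0, 0.028, 0.001, 0.001]
ft_force: [0.5, 0.4, 0.3]
grip_width: 0.0005
grasp_force: 0.0
```

Request:
apply_moves:
  targets:
    - [[0.2,0.02,0,0,-1],[0.2,0.02,0,0,-1],[0.2,0.02,0.05,0,-1],[0.2,0.02,0.05,0,-1],[0.2,0.02,0.05,0,-1],[0,0,0,0,-1]]

```text
clock: 6.28
eef_pos: [0.4347, -0.2981, 0.1768]
tool_rot: [1.0, 0.027, 0.0, 0.001]
ft_force: [-2.8, -1.4, 1.5]
grip_width: -0.0001
grasp_force: 1.4
```

Request:
apply_moves:
  targets:
    - [[0.2,0.01,0.05,0,-1],[0.2,0.01,0.05,0,-1],[0.2,0.01,0.05,0,-1],[0.2,0.01,0,0,-1],[0.2,0.01,0,0,-1],[0.2,0.01,0,0,-1],[0,0,0,0,-1]]

```text
clock: 6.87
eef_pos: [0.4849, -0.2949, 0.1814]
tool_rot: [1.0, 0.028, 0.001, 0.0]
ft_force: [-0.2, -0.6, -0.0]
grip_width: -0.0001
grasp_force: 0.0
```

Request:
apply_moves:
  targets:
    - [[-0.9,0,0,0,-1],[-0.9,0,0,0,-1],[-0.9,0,0,0,-1],[0,0.9,0,0,-1],[0,0.9,0,0,-1],[0,0.9,-0.3,0,-1],[0,0,0,0,-1]]

```text
clock: 7.45
eef_pos: [0.3719, -0.1819, 0.1674]
tool_rot: [1.0, 0.029, -0.002, -0.003]
ft_force: [-0.8, -0.3, 0.4]
grip_width: -0.0002
grasp_force: 0.0
```

```bash
python3 - <<'E'
from h import *
np.set_printoptions(precision=3,suppress=True)
p,d=imaging.camera('top');P=cloud('top',d)
cv2.imwrite('pics/t3.png',cv2.resize(p[155:265,310:450],None,fx=5,fy=5,interpolation=cv2.INTER_CUBIC))
print(get_obs()['eef_pos'])
E
```

```text
[ 0.373 -0.184  0.168]
```

View pics/t3.png

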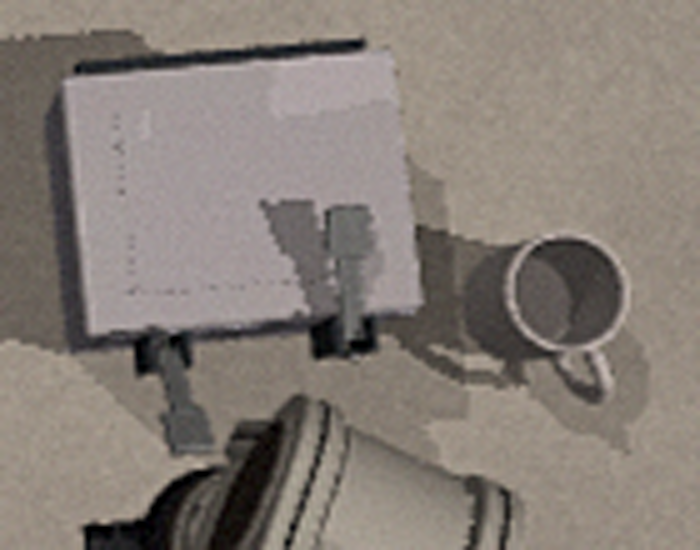

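The right lever now lies over the lid at crop (350,260). The left one is still released, with its end at (190,450), and the box turned only about 1°. Now the left lever.

Request:
apply_moves:
  targets:
    - [[0.3,-0.05,0,0,-1],[0.3,-0.05,0,0,-1],[0.2,0.01,0,0,-1],[0.2,0.01,0,0,-1],[0.2,0.01,0.05,0,-1],[0.2,0.01,0.05,0,-1],[0.2,0.01,0.05,0,-1],[0,0,0,0,-1]]

```text
clock: 8.17
eef_pos: [0.4374, -0.1891, 0.1755]
tool_rot: [1.0, 0.027, -0.002, -0.0]
ft_force: [-4.5, 1.1, 3.6]
grip_width: -0.0004
grasp_force: 2.5
```

Request:
apply_moves:
  targets:
    - [[0.2,0.01,0.05,0,-1],[0.2,0.01,0.05,0,-1],[0.2,0.01,0.05,0,-1],[0.15,0.01,0,0,-1],[0.15,0.01,0,0,-1],[0,0,0,0,-1]]

```text
clock: 8.67
eef_pos: [0.4783, -0.188, 0.1837]
tool_rot: [1.0, 0.028, 0.003, 0.001]
ft_force: [-0.3, -1.1, 9.1]
grip_width: 0.0004
grasp_force: 0.2
```

Request:
apply_moves:
  targets:
    - [[0,0,0,0,-1]]

```text
clock: 8.75
eef_pos: [0.4777, -0.188, 0.1837]
tool_rot: [1.0, 0.027, 0.003, 0.001]
ft_force: [-1.4, -0.4, 8.9]
grip_width: -0.0001
grasp_force: 0.1
```

```bash
python3 - <<'E'
from h import *
p,d=imaging.camera('scene');cv2.imwrite('pics/s4.png',cv2.resize(p[130:330,60:320],None,fx=3,fy=3,interpolation=cv2.INTER_CUBIC));print(get_obs()['ft_force'])
E
```

```text
[-1.43034153 -0.89162756  8.77021002]
```

View pics/s4.png

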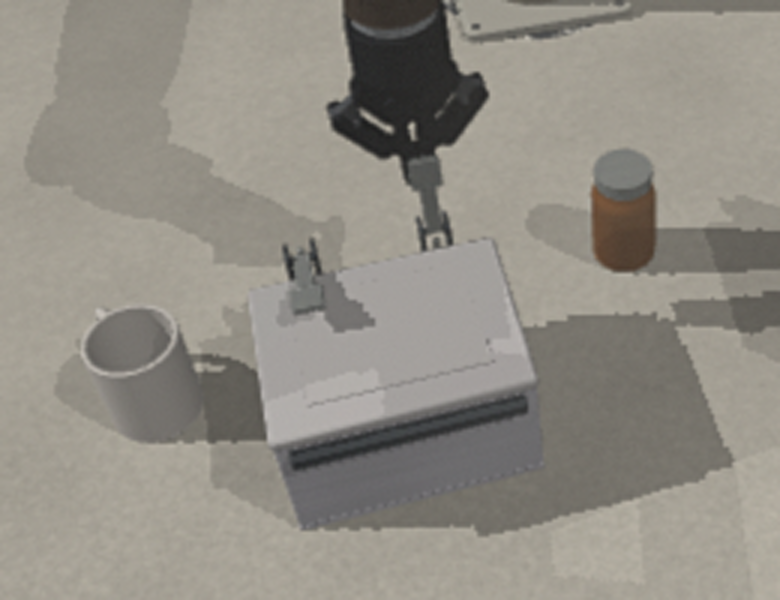

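The left lever stands nearly upright against the fingers at crop (425,175), with about 9 N upward on the tool, so its tip is catching under the gripper. Raising the tool should relieve it, then I push on.

Request:
apply_moves:
  targets:
    - [[0,0,0.1,0,-1],[0,0,0.1,0,-1],[0,0,0.1,0,-1],[0,0,0,0,-1]]

```text
clock: 9.13
eef_pos: [0.4752, -0.1872, 0.1941]
tool_rot: [1.0, 0.027, 0.0, 0.0]
ft_force: [-0.9, 0.1, 0.9]
grip_width: 0.0002
grasp_force: 0.2
```

Request:
apply_moves:
  targets:
    - [[0.15,0.01,0.03,0,-1],[0.15,0.01,0,0,-1],[0.15,0.01,0,0,-1],[0,0,0,0,-1]]

```text
clock: 9.47
eef_pos: [0.4943, -0.1858, 0.1945]
tool_rot: [1.0, 0.028, 0.001, -0.0]
ft_force: [0.5, 0.0, -0.6]
grip_width: 0.0002
grasp_force: 0.0
```

Probably snapped over. I'll retreat clear and check.

Request:
apply_moves:
  targets:
    - [[-0.8,0,0.4,0,-1],[-0.9,0,0.3,0,-1],[-1,0,0,0,-1],[-1,0,0,0,-1],[-1,0,0,0,-1],[0,0,0,0,-1]]

```text
clock: 9.97
eef_pos: [0.2978, -0.1839, 0.2217]
tool_rot: [1.0, 0.026, -0.003, -0.001]
ft_force: [0.3, 0.6, -0.5]
grip_width: 0.0002
grasp_force: 0.0
```

```bash
python3 - <<'E'
from h import *
np.set_printoptions(precision=3,suppress=True)
p,d=imaging.camera('top');P=cloud('top',d);P[d<=0]=np.nan
cv2.imwrite('pics/t5.png',cv2.resize(p[155:265,265:445],None,fx=4,fy=4,interpolation=cv2.INTER_CUBIC))
m=np.zeros(P.shape[:2],bool);m[155:225,310:412]=1
l=P[m&(P[...,2]>.115)&(P[...,2]<.128)];c=l.mean(0);n=np.linalg.svd(l-c,full_matrices=False)[2][2];print('lid',len(l),c,n,cv2.minAreaRect(l[:,:2].astype(np.float32)))
for u0,u1 in((338,362),(370,395)):
    q=P[185:228,u0:u1].reshape(-1,3);q=q[(q[:,2]>.129)&(q[:,2]<.25)];i=q[:,0].argsort();print(q[i][::max(1,len(i)//8)])
print(get_obs()['eef_pos'])
E
```

```text
lid 3223 [ 0.592 -0.235  0.122] [-0.001  0.001  1.   ] ((0.5774625539779663, -0.23709213733673096), (0.18849873542785645, 0.20458842813968658), 1.4320262670516968)
[[ 0.483 -0.182  0.129]
 [ 0.498 -0.174  0.132]
 [ 0.51  -0.185  0.135]
 [ 0.524 -0.182  0.14 ]
 [ 0.538 -0.185  0.143]
 [ 0.547 -0.176  0.145]
 [ 0.555 -0.184  0.151]
 [ 0.562 -0.182  0.145]
 [ 0.57  -0.179  0.151]]
[[ 0.49  -0.305  0.138]
 [ 0.502 -0.285  0.135]
 [ 0.51  -0.303  0.136]
 [ 0.525 -0.295  0.137]
 [ 0.54  -0.288  0.142]
 [ 0.549 -0.28   0.141]
 [ 0.557 -0.291  0.146]
 [ 0.565 -0.287  0.15 ]
 [ 0.575 -0.301  0.145]]
[ 0.301 -0.185  0.223]
```

View pics/t5.png

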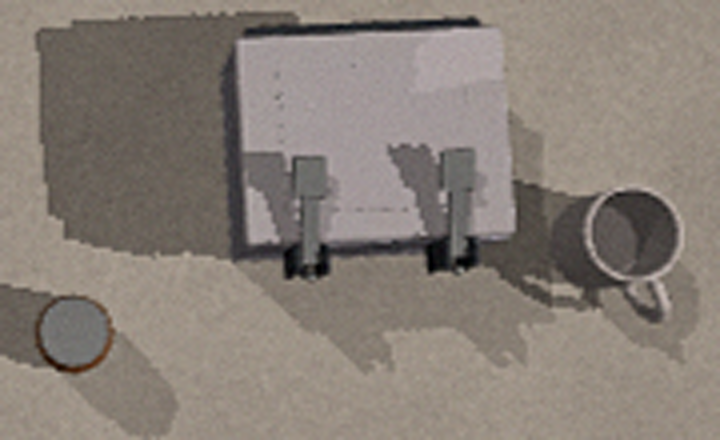

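Both levers lie over the lid (crop (310,210) and (458,205)) at about 15°, the locked angle. The lid is level at z 0.122, and the mug and jar are where they were.

```bash
python3 -c "
from workcell import order
print(order.job_done())"
```

```text
the job is handed in; nothing more can be done
None
```

I handed the job in at about 10 s: the lid was shut first, then both levers snapped over it to their locked angle; the box slid roughly 5–10 mm from the lever pushes, and the mug and jar did not move (I did not re-check the shaker or the other box, which the arm stayed well away from).

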